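# Snap the stamping die into its holder and shut the keeper

### The arm

A 6-joint arm with a two-finger parallel gripper is mounted at the origin on the work surface. World frame = base frame: x ahead of the robot, y to its left, z up, the work surface at z = 0. Lengths are in m, angles in rad, forces in N, time in s.
With the tool pointing down it reaches from about 0.275 to 0.725 m from the base axis. Payload 5.6 kg.
Tool frame: the origin (TCP) lies midway between the tips of the shut fingers; the grasp point (between the pads) lies 19 mm behind it (arm.grasp_offset is the distance from the TCP to the grasp point, in m); z points along the fingers, y is the line along which they close (so a half turn about z gives the same grasp; the last joint's range is limited). The gripper opens to 85 mm and grips with 20 to 120 N. Pads are 22 mm wide; open, the fingers measure 114 mm over their backs; the gripper's body (76 mm by 85 mm) begins 54 mm behind the grasp point. The pads swing forward as they close: fully open they stand 13 mm farther back than shut.
Start: joints at [0.285, 0.255, 0.108, 0, -1.424, -0.285], TCP at [0.55, 0, 0.198] pointing down, gripper open.
Joint ranges: [-2.95, 2.95], [-1.21, 1.97], [-1.09, 1.5], [-2.87, 1.71], [-2.94, -0.07], [-3.05, 3.05]. Speed limits (rad/s): [2.57, 2.57, 3.14, 3.14, 3.14, 3.14].

### API

Orientations are given as a unit quaternion [x, y, z, w].
In Python, from rig import arm, optics gives the robot as it stands.
- The arm moves only by the tool drive_tool, never from a script. Its argument "steps" is one flat list of numbers, 7 for each row, row after row: the shift along the tool's x, y, z in m, then the turn, a rotation vector about the tool's x, y, z in rad, then the finger opening in m, from 0 to 0.0854. A call has 1 to 20 rows; each row shifts and turns the commanded pose from where the row before left it, along the tool's axes as they then stand; what a row does not reach is not made up. A row lasts 1/12 s, in which the tool goes at most 41.7 mm and 7.16 degrees, less where a joint would pass 70% of its speed; a pose out of reach is approached as far as the arm can. A call is refused whole if a number of a shift passes 0.0417 or a number of a turn 0.125, either way. A call with a gripper value outside its range is refused whole. The fingers move at their own pace and stop on an object; "newtons" is the grip in N (left out, the last holds). Time passes only in rows, so rows that do not move let the fingers close. It gives the time, the measured TCP pose, the force, the opening and the grip force at its end, in the units of the state.
- arm.sense(): the state, without advancing time (a new reading comes with each control period).
- optics.read_camera(name): name is "scene" or "side" or "wrist"; returns a dict with "pixels" (480x640x3 uint8, red, green, blue), "mtx" (3x3 intrinsics, pixels), "xyz" and "rotation" of the camera in the world. Camera axes: x right, y up, looking along -z (the intrinsics and any distortion apply to the point x, -y, -z); pixel columns grow to the right and rows downward; lengths in m; the calibration is good to about 2 mm. A picture is of the moment at which its call begins. There is no depth.
- arm.finish_job(): hands the job in; it is judged then, once.
The state is a dict: "clock": time; "qpos": joint angles; "dq": joint speeds; "joint_efforts": joint torques, N m; "eef_pos": TCP position; "tool_rot": TCP orientation; "ft_force": force on the tool from outside, world axes, zero at the start; "torque": the same for the moment, N m; "opening": opening from 0.0 (shut) to 1.0 (fully open); "finger_force": force on a finger pad.
Only numpy, scipy, OpenCV 4.12 (cv2) and the standard library are available. Lean on these libraries where they do the work, as an engineer would, in place of code of your own. Each camera call takes 0.05 s, during which the arm holds its last target. There are 200 camera calls.

### The job

Load the die with the orange grip into the stamping press's die holder: stand it between the two spring jaws and press it straight down until it snaps past them and its brass foot sits flat on the rubber seat, easing off once it clicks rather than ramming it. Then swing the keeper bar by its red knob all the way across the die's foot. Leave the blue and black dies standing where they are.

Things in the scene. Friction and masses are not known exactly. Their poses are not given: they have to be found in the camera images.
- die_orange: The die to load. Origin: centre of its underside; x along its length, y across, z up; same both ways round. Brass foot 70 (x) x 36 (y) x 10 mm high; steel neck 40 x 22, 10 to 28 mm high; orange grip 26 (x) x 16 (y), 28 to 80 mm high, flat top. About 130 g, varies by a third. Starts standing upright on the table.
- die_blue: Same die with a blue grip; leave it standing (within 20 mm of its place). Origin at the centre of its underside.
- die_black: Same die with a black grip; leave it standing (within 20 mm of its place). Origin at the centre of its underside.
- holder: Grey die holder, screwed to the table: base plate 116 x 116 x 12 mm with a black rubber seat 4 mm thick at its centre. Origin at the centre of its underside (on the table); x is the direction of the die's length, y across it. Its place and yaw vary.
- seat (a point): Centre of the rubber seat's top, 16 mm above the table, axes as the holder's. The die belongs here, its origin on this point, its x along this x (either way round). A bright sprung steel jaw, 36 mm long in x, stands on each y side; behind them spring housings reach 22 mm above the seat, out to 54 mm from the centre line. Seating fully shows as the die's origin back at this height.
- keeper (a joint): Keeper bar angle, rad: 0 = open (bar along the holder's +x), 1.571 = shut against its stop (along the holder's +y, across the +x end of the die's foot); shuts anticlockwise seen from above. Starts at 0 to 0.35, stays where left, under 2 N at the knob moves it. Bar's underside 13 mm above the seat: it passes over the foot only when the die is fully down.
- keeper_pivot (a point): The keeper's upright hinge axis: at x = +28, y = -34 mm in the holder's frame, 33 mm above the table (mid-thickness of the bar). Bar 12 mm wide, 8 mm thick.
- keeper_knob (a point): Middle of the keeper's upright red knob: diameter 16, 30 mm tall, its foot 37 mm and its top 67 mm above the table, this point 52 mm above the table. It stands on the bar 64 mm from the pivot axis; when shut it is at x = +28, y = +30 mm in the holder's frame, and can be pushed there from its +x side.
- nose_l (a point): Inward nose of the +y jaw, which is bent like a '<': nose 15 mm from the centre line and 12 mm above the seat; the upper lip flares to 25 mm out at 30 mm above the seat, guiding the foot in. The foot first meets the lips with its underside about 18 mm above the seat. The jaw slides outward against a spring (4.5 N at rest, +1.5 N per mm) and must give 3 mm for the foot.
- nose_r (a point): Inward nose of the -y jaw, its mirror image. Pressing down, the force climbs to some 10 to 16 N and drops below half of that when the foot's underside is about 10 mm above the seat, its sides then slipping between the noses; in the last 2 to 3 mm the noses snap over the foot's top edges, pull it down onto the seat and hold it there.
- stop_far (a point): Inner face of the sloping steel stop at the seat's +x end, 3 mm above the seat; a like one stands at the -x end. Tops 10 mm above the seat; they leave the foot about 5 mm of play each way.
There are look-alikes about, which are no part of the job. What is shaped like the die_orange but pink is not meant.

How it is judged:
By the outcome, as a careful person would: the job done as asked, in the order asked, and still so for the second after the job is handed in, with the robot touching nothing.
It also fails if it takes over 64 s, if anything falls off the work surface, if the arm or the gripper's body presses on something with over 40 N, if the wrist force passes 120 N, or if a joint passes its speed limit or range.

## Working session

There is one attempt and no reset: what is moved stays moved. The work goes in short steps, Python scripts to look and compute and a tool call to move; the robot and the scene stay as the last step left them, time stands still between calls to the robot, and variables do not carry over. Pictures are saved under pics/ and viewed, at most 10 in all, crops included, and the job is handed in when it is done.

Besides the shell and the picture viewer there is one more tool, called after "Emit:" by a JSON object that holds its "name" and its "arguments". drive_tool: Moves the arm, as the interface text tells. Its arguments: {"type":"object","properties":{"steps":{"type":"array"},"newtons":{"type":"number"}},"required":["steps"]}

```bash
mkdir -p pics; cat > h.py <<'E'
import numpy as np, cv2, pickle
from rig import arm, optics
def snap(n,f):
    d=optics.read_camera(n); cv2.imwrite(f'pics/{f}.png',cv2.cvtColor(d['pixels'],cv2.COLOR_RGB2BGR)); pickle.dump(d,open(f'pics/{f}.pkl','wb')); return d
def load(f): return pickle.load(open(f'pics/{f}.pkl','rb'))
def pix2w(d,u,v,z):
    K=np.array(d['mtx']); R=np.array(d['rotation']).reshape(3,3); o=np.array(d['xyz'])
    r=np.linalg.inv(K)@[u,v,1]; r=R@np.array([r[0],-r[1],-r[2]])
    return o+r*(z-o[2])/r[2]
def w2pix(d,p):
    K=np.array(d['mtx']); R=np.array(d['rotation']).reshape(3,3); c=R.T@(np.array(p)-d['xyz'])
    q=K@[c[0],-c[1],-c[2]]; return q[:2]/q[2]
def crop(f,g,x0,y0,x1,y1,k):
    im=cv2.imread(f'pics/{f}.png')[y0:y1,x0:x1]; cv2.imwrite(f'pics/{g}.png',cv2.resize(im,None,fx=k,fy=k,interpolation=cv2.INTER_CUBIC))
E
python3 - <<'E'
from h import *
for n in ("scene","side","wrist"):
    d=snap(n,n+'0'); print(n,{k:np.round(d[k],3).tolist() for k in d if k!='pixels'})
print(arm.sense())
a=[cv2.imread(f'pics/{n}0.png') for n in("scene","side")]
E
```

```text
scene {'mtx': [[471.97, 0.0, 327.297], [0.0, 471.97, 243.681], [0.0, 0.0, 1.0]], 'xyz': [1.106, -0.29, 0.539], 'rotation': [0.376, 0.273, 0.513, 0.721]}
side {'mtx': [[463.959, 0.0, 318.744], [0.0, 463.959, 235.771], [0.0, 0.0, 1.0]], 'xyz': [0.229, -0.669, 0.577], 'rotation': [0.415, -0.078, -0.171, 0.89]}
wrist {'mtx': [[337.732, 0.0, 314.106], [0.0, 337.732, 240.666], [0.0, 0.0, 1.0]], 'xyz': [0.549, -0.074, 0.374], 'rotation': [0.001, -0.147, 0.989, 0.0]}
{'clock': 0.15, 'qpos': array([ 2.84616130e-01,  2.55618634e-01,  1.07283241e-01, -3.43417463e-04,
       -1.42390936e+00, -2.84567369e-01]), 'dq': array([-2.18021809e-04, -2.16392032e-03,  5.41231796e-03,  1.94147027e-03,
        6.72003529e-05,  3.73167343e-04]), 'joint_efforts': array([-1.13390255e-03, -3.86942518e+01,  2.38082260e+01,  5.36670327e+00,
       -4.55894769e-03,  1.90294440e-05]), 'eef_pos': array([5.49569201e-01, 4.94006995e-05, 1.97093886e-01]), 'tool_rot': array([-7.07105968e-01,  7.07107204e-01,  4.96703602e-04, -5.53731492e-04]), 'ft_force': array([ 0.28753754,  0.23626356, -0.09774585]), 'torque': array([-0.02920495, -0.00763339, -0.00532129]), 'finger_force': 0.0, 'opening': 0.9986021820638813}
```

View pics/scene0.png

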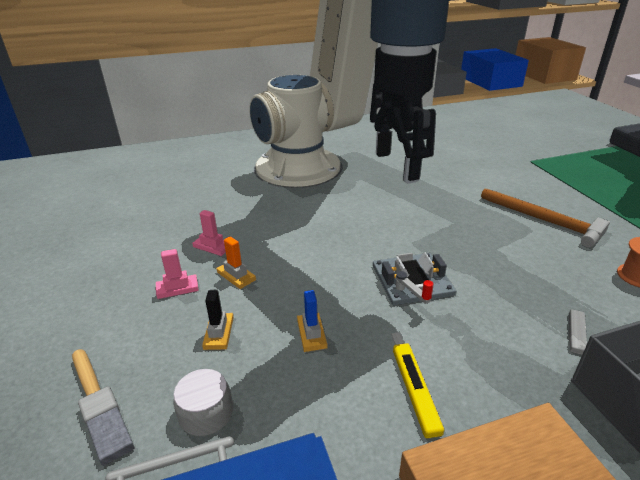

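View pics/side0.png

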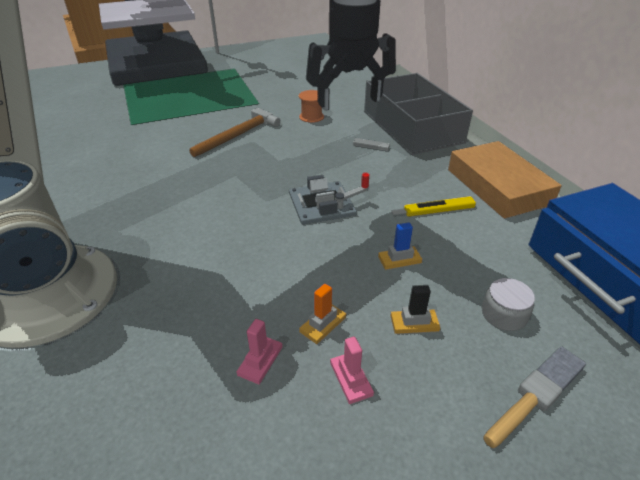

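The die with the orange grip is at scene (234,255) / side (323,305). The two pink look-alikes are at side (258,350) and (350,370), and the blue (402,240) and black (418,305) dies stand apart. Only the first has a brass foot, steel neck and orange grip. The holder is at scene (413,278) / side (322,197). I'll confirm this in an enlarged crop.

```bash
python3 - <<'E'
s=open('h.py').read().replace("np.array(d['rotation']).reshape(3,3)","Rot.from_quat(d['rotation']).as_matrix()").replace("import numpy","from scipy.spatial.transform import Rotation as Rot\nimport numpy",1)
open('h.py','w').write(s)
from h import *
S=cv2.imread('pics/scene0.png'); D=cv2.imread('pics/side0.png')
f=lambda im,x,y,w,h,k: cv2.resize(im[y:y+h,x:x+w],None,fx=k,fy=k,interpolation=cv2.INTER_CUBIC)
top=np.hstack([f(S,200,225,80,60,5),f(S,365,240,100,75,4)])
bot=np.hstack([f(D,290,280,80,60,5),f(D,280,160,100,75,4)])
cv2.imwrite('pics/c1.png',np.vstack([top,bot])); print(np.vstack([top,bot]).shape)
E
```

```text
(600, 800, 3)
```

View pics/c1.png

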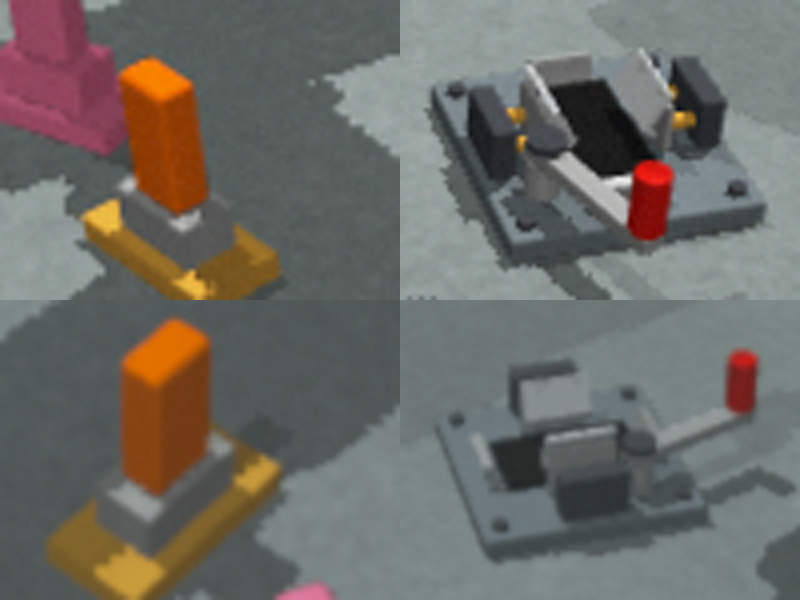

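The crop confirms it: orange grip, steel neck and brass foot, with the pink ones only neighbours. The knob is at scene crop (652,168), and the holder plate's corners are readable in both views.

```bash
python3 - <<'E'
from h import *
S=load('scene0');D=load('side0')
def P(d,pts,ox,oy,k,px,py,z): return np.array([pix2w(d,ox+(x-px)/k-.5+.5/k,oy+(y-py)/k-.5+.5/k,z)[:2] for x,y in pts])
r=lambda a:np.round(np.array(a)*1000,1).tolist()
a=P(S,[(122,72),(155,60),(192,80),(160,95)],200,225,5,0,0,.08); print('grip scene',r(a),r(a.mean(0)))
b=P(D,[(122,360),(175,320),(210,340),(160,385)],290,280,5,0,300,.08); print('grip side',r(b),r(b.mean(0)))
a=P(S,[(84,218),(280,258),(195,290)],200,225,5,0,0,.01); print('foot scene',r(a),r((a[0]+a[1])/2))
b=P(D,[(48,545),(280,466),(135,600)],290,280,5,0,300,.01); print('foot side',r(b),r((b[0]+b[1])/2),)
a=P(S,[(433,88),(515,248),(766,208)],365,240,4,400,0,.012); print('hold scene',r(a),r((a[0]+a[2])/2), [np.degrees(np.arctan2(*(a[i+1]-a[i])[::-1])) for i in(0,1)])
b=P(D,[(437,425),(490,548),(705,512),(640,388)],280,160,4,400,300,.012); print('hold side',r(b),r(b.mean(0)),[np.degrees(np.arctan2(*(b[i+1]-b[i])[::-1])) for i in(0,1,2)])
print('knob',r(P(S,[(653,168)],365,240,4,400,0,.067)),r(P(D,[(742,358)],280,160,4,400,300,.067)))
E
```

```text
grip scene [[401.5, -243.8], [397.8, -231.7], [414.6, -221.6], [420.1, -233.6]] [408.5, -232.7]
grip side [[391.9, -234.1], [412.3, -225.0], [418.7, -236.3], [398.5, -247.3]] [405.3, -235.7]
foot scene [[386.0, -264.7], [433.4, -201.3], [441.3, -233.4]] [409.7, -233.0]
foot side [[365.9, -236.3], [444.8, -234.1], [383.1, -265.4]] [405.4, -235.2]
hold scene [[466.0, 13.5], [579.7, 1.3], [592.1, 113.3]] [529.1, 63.4] [np.float64(-6.105134442026427), np.float64(83.68533821485883)]
hold side [[470.3, 117.9], [460.1, 7.9], [570.3, -5.2], [585.1, 109.9]] [521.4, 57.6] [np.float64(-95.27354119354656), np.float64(-6.750051710250835), np.float64(82.66936495295865)]
knob [[610.0, 42.3]] [[609.2, 39.8]]
```

Emit:
{"name": "drive_tool", "arguments": {"steps": [0.0234, 0.0142, 0, 0, 0, 0, 0.05, 0.0234, 0.0142, 0, 0, 0, 0, 0.05, 0.0234, 0.0142, 0, 0, 0, 0, 0.05, 0.0234, 0.0142, 0, 0, 0, 0, 0.05, 0.0234, 0.0142, 0, 0, 0, 0, 0.05, 0.0234, 0.0142, 0, 0, 0, 0, 0.05, 0.0234, 0.0142, 0, 0, 0, 0, 0.05, 0.0234, 0.0142, 0, 0, 0, 0, 0.05, 0.0234, 0.0142, 0, 0, 0, 0, 0.05, 0.0234, 0.0142, 0, 0, 0, 0, 0.05, 0, 0, 0, 0, 0, 0.1192, 0.05, 0, 0, 0, 0, 0, 0.1192, 0.05, 0, 0, 0, 0, 0, 0.1192, 0.05, 0, 0, 0, 0, 0, 0.1192, 0.05, 0, 0, 0, 0, 0, 0.1192, 0.05, 0, 0, 0, 0, 0, 0.1192, 0.05, 0, 0, 0, 0, 0, 0.1192, 0.05, 0, 0, 0, 0, 0, 0.1192, 0.05, 0, 0, 0, 0, 0, 0.1192, 0.05, 0, 0, 0, 0, 0, 0, 0.05]}}

```text
clock: 1.82
eef_pos: [0.4078, -0.2338, 0.1975]
tool_rot: [-0.244, 0.97, 0.0, -0.0]
ft_force: [-0.2, 0.4, -0.4]
opening: 0.588
finger_force: 0.0
```

```bash
python3 - <<'E'
from h import *
d=snap('wrist','w1'); s=arm.sense(); print(s['clock'],s['eef_pos'],Rot.from_quat(s['tool_rot']).as_matrix().round(4).tolist(),s['opening'],s['qpos'])
E
```

```text
1.8667 [ 0.40781695 -0.23387637  0.19755194] [[-0.8775, -0.4796, -0.0005], [-0.4796, 0.8775, 0.0002], [0.0003, 0.0005, -1.0]] 0.5870845374076865 [-1.86193547e-01  9.66271225e-02 -8.72806446e-02 -1.56437149e-04
 -1.38741655e+00 -8.84357143e-01]
```

View pics/w1.png

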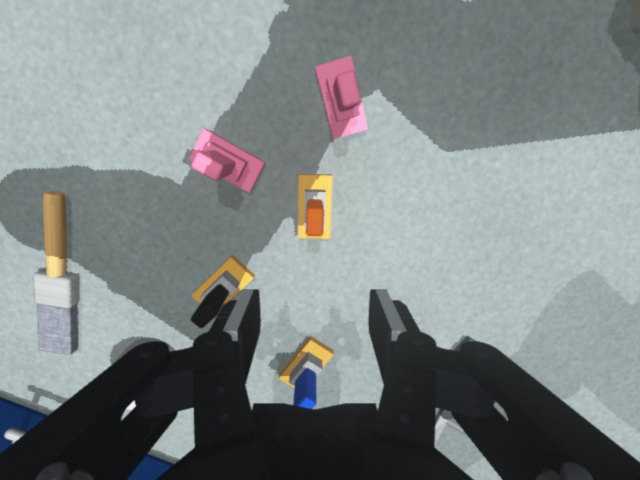

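The die is upright and square to the tool, with foot corners about (298,175), (333,175), (331,239), (299,239). Blue stands at (305,370) and black at (222,285), both clear; the pinks are beyond.

```bash
python3 - <<'E'
from h import *
d=load('w1'); print(d['xyz'],Rot.from_quat(d['rotation']).as_matrix().round(3))
a=np.array([pix2w(d,*p,.01) for p in[(298,175),(333,175),(331,239),(299,239)]])
print(a.round(4),a.mean(0)); e=a[3]-a[0]+a[2]-a[1]; print(np.degrees(np.arctan2(e[1],e[0])))
g=np.array([pix2w(d,*p,.08) for p in[(307,210),(324,210)]]);print(g)
hsv=cv2.cvtColor(d['pixels'],cv2.COLOR_RGB2HSV); m=cv2.inRange(hsv,(3,180,90),(13,255,255)); m[:150]=0;m[260:]=0
print(cv2.boundingRect(m), pix2w(d,315.5,200,.08))
for p in [(407,-234,80),(407,-234,0)]: print(w2pix(d,np.array(p)/1000))
for n,p in(('pink1',(345,90)),('pink2',(208,165)),('blk',(205,305)),('blu',(304,390))): print(n,pix2w(d,*p,.08))
E
```

```text
[ 0.34192817 -0.26890643  0.37414998] [[-0.474 -0.842 -0.256]
 [ 0.88  -0.454 -0.137]
 [-0.    -0.291  0.957]]
[[ 0.3832 -0.2663  0.01  ]
 [ 0.3655 -0.2335  0.01  ]
 [ 0.4286 -0.2008  0.01  ]
 [ 0.4457 -0.2325  0.01  ]] [ 0.40575484 -0.23326252  0.01      ]
27.91544751007986
[[ 0.39861439 -0.24564326  0.08      ]
 [ 0.39147427 -0.23238495  0.08      ]]
(307, 202, 16, 33) [ 0.3871859  -0.24325758  0.08      ]
[314.08531536 224.14569134]
[314.11304223 206.78843584]
pink1 [ 0.29774778 -0.26467918  0.08      ]
pink2 [ 0.4041647  -0.33822049  0.08      ]
blk [ 0.52781501 -0.28865924  0.08      ]
blu [ 0.57014535 -0.15820128  0.08      ]
```

Emit:
{"name": "drive_tool", "arguments": {"steps": [0.0014, 0.0014, 0.0155, 0, 0, 0, 0.05, 0, 0, 0.02, 0, 0, 0, 0.05, 0, 0, 0.02, 0, 0, 0, 0.05, 0, 0, 0.02, 0, 0, 0, 0.05, 0, 0, 0.02, 0, 0, 0, 0.05, 0, 0, 0.02, 0, 0, 0, 0.05, 0, 0, 0.02, 0, 0, 0, 0.05, 0, 0, 0.012, 0, 0, 0, 0.05, 0, 0, 0.008, 0, 0, 0, 0.05, 0, 0, 0, 0, 0, 0, 0.05, 0, 0, 0, 0, 0, 0, 0.0, 0, 0, 0, 0, 0, 0, 0.0, 0, 0, 0, 0, 0, 0, 0.0, 0, 0, 0, 0, 0, 0, 0.0, 0, 0, 0, 0, 0, 0, 0.0, 0, 0, 0, 0, 0, 0, 0.0, 0, 0, 0, 0, 0, 0, 0.0], "newtons": 60}}

```text
clock: 3.28
eef_pos: [0.4072, -0.2339, 0.0435]
tool_rot: [-0.247, 0.969, -0.001, 0.001]
ft_force: [0.0, -0.2, 5.9]
opening: 0.151
finger_force: 58.9
```

Emit:
{"name": "drive_tool", "arguments": {"steps": [0, 0, -0.015, 0, 0, 0, 0, 0, 0, -0.03, 0, 0, 0, 0, 0, 0, -0.03, 0, 0, 0, 0, 0, 0, -0.03, 0, 0, 0, 0, 0, 0, -0.03, 0, 0, 0, 0, -0.02937, 0.01667, 0, 0, 0, 0, 0, -0.02937, 0.01667, 0, 0, 0, 0, 0, -0.02937, 0.01667, 0, 0, 0, 0, 0, -0.02937, 0.01667, 0, 0, 0, 0, 0, -0.02937, 0.01667, 0, 0, 0, 0, 0, -0.02937, 0.01667, 0, 0, 0, 0, 0, -0.02937, 0.01667, 0, 0, 0, 0, 0, -0.02937, 0.01667, 0, 0, 0, 0, 0, -0.02937, 0.01667, 0, 0, 0, 0, 0, -0.02937, 0.01667, 0, 0, 0, 0, 0, 0, 0, 0, 0, 0, 0.122, 0, 0, 0, 0, 0, 0, 0.122, 0, 0, 0, 0, 0, 0, 0.122, 0, 0, 0, 0, 0, 0, 0.122, 0, 0, 0, 0, 0, 0, 0.122, 0]}}

```text
clock: 4.95
eef_pos: [0.5839, 0.0536, 0.1764]
tool_rot: [0.059, 0.998, 0.0, -0.001]
ft_force: [0.4, -0.1, -1.1]
opening: 0.152
finger_force: 58.7
```

```bash
python3 - <<'E'
from h import *
d=snap('wrist','w2'); s=arm.sense(); print(s['clock'],s['eef_pos'],Rot.from_quat(s['tool_rot']).as_matrix().round(4).tolist(),s['opening'],s['finger_force'],s['ft_force'])
h=np.array([.525,.060,.012]); print(w2pix(d,h))
S=snap('scene','s2')
x,y=[int(v) for v in w2pix(S,[s['eef_pos'][0]-.03,s['eef_pos'][1],.08])]; print(x,y)
f=lambda im,x,y,w,h,k: cv2.resize(im[y:y+h,x:x+w],None,fx=k,fy=k,interpolation=cv2.INTER_CUBIC)
y0=max(0,y-100);im=f(cv2.imread('pics/s2.png'),x-50,y0,100,200,3)
w=f(cv2.imread('pics/w2.png'),190,0,250,300,2)
cv2.imwrite('pics/c2.png',np.hstack([w,im])); print(x-50,y0)
E
```

```text
5.0 [0.58392789 0.05354297 0.17651653] [[-0.9922, 0.1248, -0.0017], [0.1248, 0.9922, 0.0002], [0.0017, -0.0, -1.0]] 0.1506800438598278 58.6942595243454 [-0.43565916 -0.1905889  -1.20657647]
[313.73011893 154.67665257]
418 253
368 153
```

View pics/c2.png

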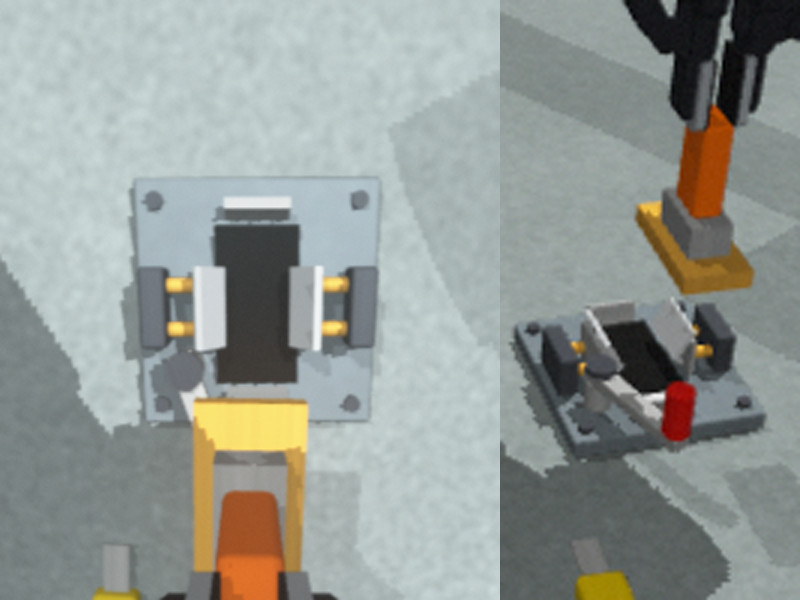

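Left: the holder plate's corners are about (134,178), (380,178), (372,418), (147,423) in the crop, and the seat and jaws are clear. Right: the die hangs upright, but it looks gripped near its top. I'll check the grip height and the holder pose.

```bash
python3 - <<'E'
from h import *
S=load('s2'); w=load('w2'); s=arm.sense(); t=s['eef_pos']; R=Rot.from_quat(s['tool_rot']).as_matrix()
X=-R[:,0];X[2]=0; Y=R[:,1]
print(s['clock'], 'tcp', (w2pix(S,t)-[368,153])*3+[500,0])
for b in (-.0435,-.06,-.07):
  for name,x,y,z in (('footbot+x-y',35,-18,0),('footbot+x+y',35,18,0),('foottop-x-y',-35,-18,10),('gripbot+x-y',13,-8,28),('top+x-y',13,-8,80)):
    p=t+X*x/1e3+Y*y/1e3+[0,0,b+z/1e3]; print(b,name,((w2pix(S,p)-[368,153])*3+[500,0]).round(0), (w2pix(w,p)-[190,0])*2)
f=lambda p,z: pix2w(w,190+p[0]/2-.25,p[1]/2-.25,z)[:2]
c=np.array([f(p,.012) for p in [(134,178),(380,178),(372,418),(147,423)]])
print('corners',c.round(4),c.mean(0)); 
for i,j in((0,3),(1,2),(1,0),(2,3)): e=c[j]-c[i]; print(np.degrees(np.arctan2(e[1],e[0])),np.linalg.norm(e))
c=np.array([f(p,.016) for p in [(217,225),(299,225),(297,382),(217,381)]]);print('rubber',c.round(4),c.mean(0))
for i,j in((0,3),(1,2),(1,0),(2,3)): e=c[j]-c[i]; print(np.degrees(np.arctan2(e[1],e[0])),np.linalg.norm(e))
print('lips', f((194,266),.046),f((196,349),.046),f((321,266),.046),f((321,348),.046))
E
```

```text
5.05 tcp [698.80843374 178.22408409]
-0.0435 footbot+x-y [682. 294.] [198.23740572 596.13389829]
-0.0435 footbot+x+y [750. 285.] [298.5474438  595.79019153]
-0.0435 foottop-x-y [633. 204.] [190.22421893 408.6036071 ]
-0.0435 gripbot+x-y [690. 220.] [222.1804562  572.44518369]
-0.0435 top+x-y [703. 128.] [213.81071068 664.6914655 ]
-0.06 footbot+x-y [678. 321.] [201.34172612 576.60832823]
-0.06 footbot+x+y [746. 311.] [295.51670178 576.27939691]
-0.06 foottop-x-y [630. 230.] [194.28838142 399.49250348]
-0.06 gripbot+x-y [686. 248.] [224.06256247 551.70174477]
-0.06 top+x-y [699. 158.] [216.98130007 629.74714353]
-0.07 footbot+x-y [676. 337.] [203.04495775 565.89533341]
-0.07 footbot+x+y [743. 327.] [293.85389372 565.57485445]
-0.07 foottop-x-y [628. 246.] [196.48898032 394.55916614]
-0.07 gripbot+x-y [684. 265.] [225.07992379 540.48900255]
-0.07 top+x-y [696. 176.] [218.63921561 611.47459947]
corners [[0.4598 0.0144]
 [0.4732 0.1279]
 [0.5859 0.1169]
 [0.575  0.0018]] [0.52346321 0.06523815]
-6.24799991821161 0.1158824077918712
-5.584914581117901 0.11324607289298297
-96.74291338156763 0.11427344703515141
-95.42671324323923 0.11559162899853045
rubber [[0.4849 0.0502]
 [0.4894 0.0883]
 [0.5624 0.0802]
 [0.5572 0.0406]] [0.52347142 0.06482707]
-7.514026172526064 0.07295600830169831
-6.277596284217179 0.07344109423990364
-96.73906509166386 0.03835562773222683
-97.4411719088993 0.03993687073844982
lips [0.50245277 0.03919876] [0.53768246 0.03510378] [0.50890668 0.09384541] [0.54380996 0.09081718]
```

Emit:
{"name": "drive_tool", "arguments": {"steps": [0.02, 0.0015, 0, 0, 0, -0.01, 0, 0.02, 0.001, 0, 0, 0, 0, 0, 0.02, 0.001, 0, 0, 0, 0, 0, 0, 0, 0.02, 0, 0, 0, 0, 0, 0, 0.02, 0, 0, 0, 0, 0, 0, 0.02, 0, 0, 0, 0, 0, 0, 0.018, 0, 0, 0, 0, 0, 0, 0.01, 0, 0, 0, 0, 0, 0, 0, 0, 0, 0, 0, 0, 0, 0, 0, 0, 0, 0]}}

```text
clock: 5.88
eef_pos: [0.5252, 0.063, 0.0894]
tool_rot: [0.05, 0.999, -0.0, -0.0]
ft_force: [0.9, 0.1, -0.9]
opening: 0.149
finger_force: 58.7
```

```bash
python3 - <<'E'
from h import *
s=arm.sense(); print(s['clock'],s['eef_pos'],s['ft_force'],s['torque'])
d=snap('wrist','w3');S=snap('scene','s3');T=snap('side','d3')
t=s['eef_pos'];c=[]
for n,q in(('s3',S),('d3',T)):
  x,y=[int(v) for v in w2pix(q,[.525,.064,.05])]; print(n,x-50,y-60)
  c.append(cv2.resize(cv2.imread(f'pics/{n}.png')[y-60:y+60,x-50:x+50],None,fx=4,fy=4,interpolation=cv2.INTER_CUBIC))
cv2.imwrite('pics/c3.png',np.hstack(c))
E
```

```text
5.8833 [0.52523971 0.0629623  0.08944347] [ 0.86434887  0.13197137 -0.9301998 ] [ 0.03129999 -0.04893293  0.05134991]
s3 364 197
d3 272 123
```

View pics/c3.png

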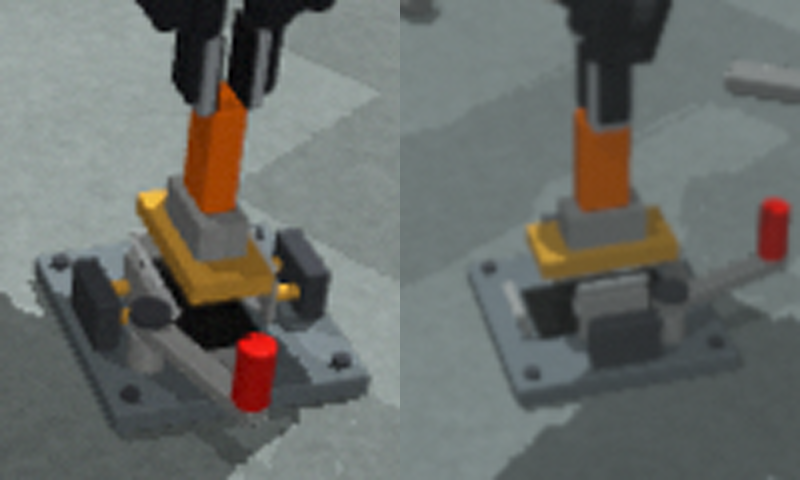

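The die hangs upright above the jaws, with its foot corners visible in both views: scene crop (190,303), (273,290), (138,195); side crop (545,277), (679,258), (527,228). I'll fit the die and holder jointly from both views.

```bash
cat > fit.py <<'E'
from h import *
from scipy.optimize import least_squares
def fit(obs,p0,zfix=None):
    def f(p):
        r=Rot.from_euler('z',p[3]).as_matrix(); o=np.array([p[0],p[1],p[2] if zfix is None else zfix])
        return np.concatenate([w2pix(d,o+r@(np.array(m)/1e3))-u for d,m,u in obs])
    s=least_squares(f,p0); return s.x,s.fun
E
python3 - <<'E'
from fit import *
S=load('s3');T=load('d3')
s_=lambda m,x,y:(S,m,np.array([364+x/4-.4,197+y/4-.4])); t_=lambda m,x,y:(T,m,np.array([272+(x-400)/4-.4,123+y/4-.4]))
die=[s_((35,-18,0),190,303),s_((35,18,0),273,290),s_((-35,-18,10),138,195),t_((-35,18,10),527,228),t_((-35,-18,0),545,277),t_((35,-18,0),679,258),t_((35,-18,10),676,235)]
hol=[s_((-58,-58,12),36,262),s_((58,-58,12),120,422),s_((58,58,12),368,380),t_((-58,58,12),468,270),t_((-58,-58,12),517,392),t_((58,-58,12),740,357)]
for o in(die,hol):
  for sub in (o,[q for q in o if q[0] is S],[q for q in o if q[0] is T]):
    x,r=fit(sub,[.525,.06,.04,-.11]); print(x.round(4),np.degrees(x[3]).round(1),np.abs(r).max().round(2))
t=arm.sense()['eef_pos'];print(t,[(w2pix(S,t)-[364,197])*4,(w2pix(T,t)-[272,123])*4+[400,0]])
E
```

```text
[ 0.5252  0.0643  0.047  -0.0975] -5.6 1.35
[ 0.5161  0.0698  0.0388 -0.1047] -6.0 0.55
[ 0.5293  0.0755  0.0394 -0.0707] -4.0 0.93
[ 0.5242  0.0665 -0.0049 -0.1067] -6.1 1.23
[ 0.5127  0.0731 -0.0158 -0.099 ] -5.7 0.38
[ 0.5268  0.0724 -0.0096 -0.1123] -6.4 0.64
[0.52619483 0.0633532  0.09060756] [array([209.13181617, 166.41871117]), array([603.09885129, 174.08703334])]
```

Emit:
{"name": "drive_tool", "arguments": {"steps": [0.0005, 0.0015, 0, 0, 0, 0, 0, 0, 0, 0.004, 0, 0, 0, 0, 0, 0, 0.003, 0, 0, 0, 0, 0, 0, 0.003, 0, 0, 0, 0, 0, 0, 0.002, 0, 0, 0, 0, 0, 0, 0, 0, 0, 0, 0, 0, 0, 0, 0, 0, 0, 0], "newtons": 90}}

```text
clock: 6.62
eef_pos: [0.5248, 0.0646, 0.0772]
tool_rot: [0.051, 0.999, -0.0, -0.0]
ft_force: [-0.4, -0.4, -2.1]
opening: 0.135
finger_force: 88.2
```

Emit:
{"name": "drive_tool", "arguments": {"steps": [0, 0, 0.0015, 0, 0, 0, 0, 0, 0, 0.0015, 0, 0, 0, 0, 0, 0, 0, 0, 0, 0, 0, 0, 0, 0, 0, 0, 0, 0]}}

```text
clock: 6.95
eef_pos: [0.5261, 0.0647, 0.0756]
tool_rot: [0.051, 0.999, 0.0, 0.001]
ft_force: [-0.9, -0.8, 4.4]
opening: 0.13
finger_force: 89.3
```

Emit:
{"name": "drive_tool", "arguments": {"steps": [0, 0, 0.0015, 0, 0, 0, 0, 0, 0, 0, 0, 0, 0, 0, 0, 0, 0, 0, 0, 0, 0]}}

```text
clock: 7.2
eef_pos: [0.5264, 0.0647, 0.0746]
tool_rot: [0.051, 0.999, 0.0, 0.002]
ft_force: [-0.7, -0.3, 7.4]
opening: 0.129
finger_force: 89.7
```

Emit:
{"name": "drive_tool", "arguments": {"steps": [0, 0, 0.0015, 0, 0, 0, 0, 0, 0, 0, 0, 0, 0, 0, 0, 0, 0, 0, 0, 0, 0]}}

```text
clock: 7.45
eef_pos: [0.5268, 0.0647, 0.0736]
tool_rot: [0.051, 0.999, 0.0, 0.002]
ft_force: [-0.5, -1.1, 9.4]
opening: 0.131
finger_force: 90.0
```

Emit:
{"name": "drive_tool", "arguments": {"steps": [0, 0, 0.002, 0, 0, 0, 0, 0, 0, 0, 0, 0, 0, 0, 0, 0, 0, 0, 0, 0, 0]}}

```text
clock: 7.7
eef_pos: [0.5272, 0.0647, 0.072]
tool_rot: [0.05, 0.999, 0.0, 0.003]
ft_force: [-1.3, -1.3, 10.1]
opening: 0.133
finger_force: 90.3
```

Emit:
{"name": "drive_tool", "arguments": {"steps": [0, 0, 0.002, 0, 0, 0, 0, 0, 0, 0, 0, 0, 0, 0, 0, 0, 0, 0, 0, 0, 0]}}

```text
clock: 7.95
eef_pos: [0.5261, 0.0648, 0.0685]
tool_rot: [0.051, 0.999, 0.0, 0.001]
ft_force: [-0.2, -0.7, 4.2]
opening: 0.135
finger_force: 89.2
```

Emit:
{"name": "drive_tool", "arguments": {"steps": [0, 0, 0.002, 0, 0, 0, 0, 0, 0, 0, 0, 0, 0, 0, 0, 0, 0, 0, 0, 0, 0]}}

```text
clock: 8.2
eef_pos: [0.5254, 0.0647, 0.0656]
tool_rot: [0.051, 0.999, 0.0, 0.001]
ft_force: [1.2, 1.0, 3.9]
opening: 0.131
finger_force: 89.1
```

Emit:
{"name": "drive_tool", "arguments": {"steps": [0, 0, 0.002, 0, 0, 0, 0, 0, 0, 0, 0, 0, 0, 0, 0, 0, 0, 0, 0, 0, 0]}}

```text
clock: 8.45
eef_pos: [0.525, 0.0647, 0.0632]
tool_rot: [0.051, 0.999, 0.0, 0.0]
ft_force: [2.1, -0.5, 3.6]
opening: 0.131
finger_force: 88.9
```

Emit:
{"name": "drive_tool", "arguments": {"steps": [0, 0, 0.0015, 0, 0, 0, 0, 0, 0, 0, 0, 0, 0, 0, 0, 0, 0, 0, 0, 0, 0]}}

```text
clock: 8.7
eef_pos: [0.5239, 0.0646, 0.0602]
tool_rot: [0.051, 0.999, -0.0, -0.001]
ft_force: [3.6, -0.4, -6.9]
opening: 0.131
finger_force: 88.1
```

Emit:
{"name": "drive_tool", "arguments": {"steps": [0, 0, 0.0015, 0, 0, 0, 0, 0, 0, 0, 0, 0, 0, 0, 0, 0, 0, 0, 0, 0, 0]}}

```text
clock: 8.95
eef_pos: [0.5247, 0.0645, 0.0598]
tool_rot: [0.051, 0.999, -0.0, -0.0]
ft_force: [3.1, -1.8, -4.4]
opening: 0.134
finger_force: 88.5
```

Emit:
{"name": "drive_tool", "arguments": {"steps": [0, 0, 0.002, 0, 0, 0, 0, 0, 0, 0, 0, 0, 0, 0, 0, 0, 0, 0, 0, 0, 0]}}

```text
clock: 9.2
eef_pos: [0.525, 0.0643, 0.0597]
tool_rot: [0.051, 0.999, -0.0, 0.001]
ft_force: [-0.7, -2.1, 6.7]
opening: 0.127
finger_force: 90.3
```

Emit:
{"name": "drive_tool", "arguments": {"steps": [0, 0, 0.0015, 0, 0, 0, 0, 0, 0, 0, 0, 0, 0, 0, 0, 0, 0, 0, 0, 0, 0]}}

```text
clock: 9.45
eef_pos: [0.5251, 0.0644, 0.0596]
tool_rot: [0.051, 0.999, -0.0, 0.001]
ft_force: [-5.4, -0.4, 14.9]
opening: 0.132
finger_force: 91.9
```

The die clicked in and is hard against the seat, so I'm easing off, releasing and lifting clear.

Emit:
{"name": "drive_tool", "arguments": {"steps": [0, 0, -0.002, 0, 0, 0, 0, 0, 0, -0.001, 0, 0, 0, 0, 0, 0, 0, 0, 0, 0, 0.04, 0, 0, 0, 0, 0, 0, 0.04, 0, 0, 0, 0, 0, 0, 0.04, 0, 0, 0, 0, 0, 0, 0.04, 0, 0, 0, 0, 0, 0, 0.04, 0, 0, -0.01, 0, 0, 0, 0.04, 0, 0, -0.02, 0, 0, 0, 0.04, 0, 0, -0.025, 0, 0, 0, 0.04, 0, 0, -0.025, 0, 0, 0, 0.04, 0, 0, -0.02, 0, 0, 0, 0.04, 0, 0, 0, 0, 0, 0, 0, 0, 0, 0, 0, 0, 0, 0, 0, 0, 0, 0, 0, 0, 0]}}

```text
clock: 10.7
eef_pos: [0.5245, 0.0647, 0.1597]
tool_rot: [0.051, 0.999, 0.0, -0.0]
ft_force: [0.3, -0.5, 0.1]
opening: 0.049
finger_force: 0.0
```

```bash
python3 - <<'E'
from h import *
s=arm.sense(); print(s['clock'],s['eef_pos'],s['ft_force'],s['torque'],s['opening'],s['qpos'])
S=snap('scene','s4');T=snap('side','d4');c=[]
for n in('s4','d4'):
  x,y={'s4':(364,197),'d4':(272,123)}[n]
  c.append(cv2.resize(cv2.imread(f'pics/{n}.png')[y:y+120,x:x+100],None,fx=4,fy=4,interpolation=cv2.INTER_CUBIC))
cv2.imwrite('pics/c4.png',np.hstack(c))
E
```

```text
10.7 [0.52449324 0.06473839 0.15970856] [ 0.30538813 -0.51553883  0.114048  ] [-0.00905791 -0.01014108  0.01874863] 0.049187798549898624 [ 4.18924911e-01  2.27603610e-01 -2.47916015e-02 -4.89765948e-04
 -1.31865997e+00 -2.09166405e+00]
```

View pics/c4.png

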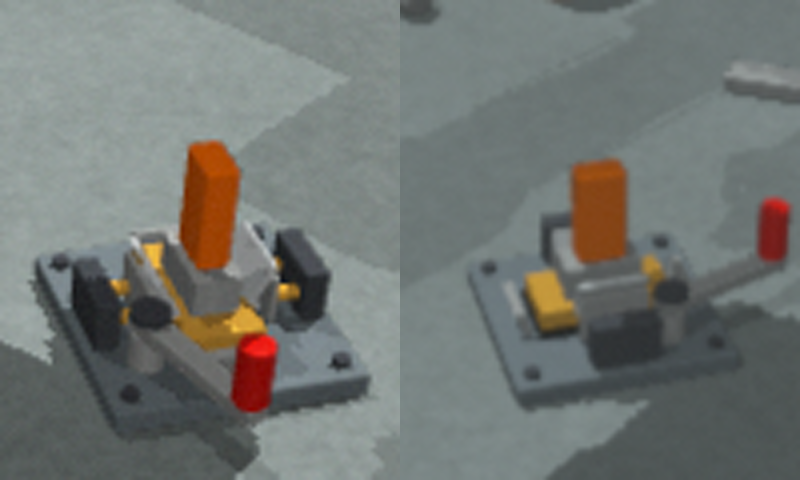

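The die is seated: the foot lies flat on the rubber under the jaws and stands upright, at scene crop (210,330). The knob is at (255,375) and unmoved. Next is the keeper, pushed with shut fingers.

Emit:
{"name": "drive_tool", "arguments": {"steps": [0, 0, 0, 0, 0, -0.1154, 0, 0, 0, 0, 0, 0, -0.1154, 0, 0, 0, 0, 0, 0, -0.1154, 0, 0, 0, 0, 0, 0, -0.1154, 0, 0, 0, 0, 0, 0, -0.1154, 0, 0, 0, 0, 0, 0, -0.1154, 0, 0, 0, 0, 0, 0, -0.1154, 0, 0, 0, 0, 0, 0, -0.1154, 0, 0, 0, 0, 0, 0, -0.1154, 0, 0, 0, 0, 0, 0, -0.1154, 0, 0, 0, 0, 0, 0, -0.1154, 0, 0, 0, 0, 0, 0, -0.1154, 0, 0, 0, 0, 0, 0, -0.1154, 0, 0, 0, 0, 0, 0, -0.1154, 0, 0, 0, 0, 0, 0, -0.1154, 0, 0, 0, 0, 0, 0, -0.1154, 0, 0.0176, -0.0203, 0, 0, 0, 0, 0, 0.0176, -0.0203, 0, 0, 0, 0, 0, 0.0176, -0.0203, 0, 0, 0, 0, 0, 0.0176, -0.0203, 0, 0, 0, 0, 0]}}

```text
clock: 12.47
eef_pos: [0.6174, 0.0087, 0.1588]
tool_rot: [0.766, -0.643, -0.001, 0.001]
ft_force: [1.7, 0.2, 0.9]
opening: -0.0
finger_force: 0.0
```

Emit:
{"name": "drive_tool", "arguments": {"steps": [0, 0, 0, 0, 0, 0, 0, 0, 0, 0.02, 0, 0, 0, 0, 0, 0, 0.025, 0, 0, 0, 0, 0, 0, 0.025, 0, 0, 0, 0, 0, 0, 0.025, 0, 0, 0, 0, 0, 0, 0.015, 0, 0, 0, 0, 0, 0, 0, 0, 0, 0, 0, 0, 0, 0, 0, 0, 0, 0]}}

```text
clock: 13.13
eef_pos: [0.6161, 0.0091, 0.0489]
tool_rot: [0.766, -0.643, -0.001, 0.001]
ft_force: [0.5, -0.3, 1.3]
opening: -0.0
finger_force: 0.0
```

```bash
python3 - <<'E'
from h import *
s=arm.sense(); print(s['clock'],s['eef_pos'],s['ft_force'],s['qpos'],Rot.from_quat(s['tool_rot']).as_matrix().round(3).tolist())
S=snap('scene','s5');T=snap('side','d5');c=[]
for n in('s5','d5'):
  x,y={'s5':(364,197),'d5':(292,103)}[n]
  c.append(cv2.resize(cv2.imread(f'pics/{n}.png')[y:y+120,x:x+100],None,fx=4,fy=4,interpolation=cv2.INTER_CUBIC))
cv2.imwrite('pics/c5.png',np.hstack(c))
E
```

```text
13.1333 [0.61613685 0.00905222 0.04885138] [ 0.51946647 -0.31262648  1.34167468] [ 2.68169286e-01  4.66442411e-01  3.15134678e-02  3.53567839e-04
 -1.13880009e+00 -9.45222414e-02] [[0.173, -0.985, -0.003], [-0.985, -0.173, -0.001], [0.001, 0.003, -1.0]]
```

View pics/c5.png

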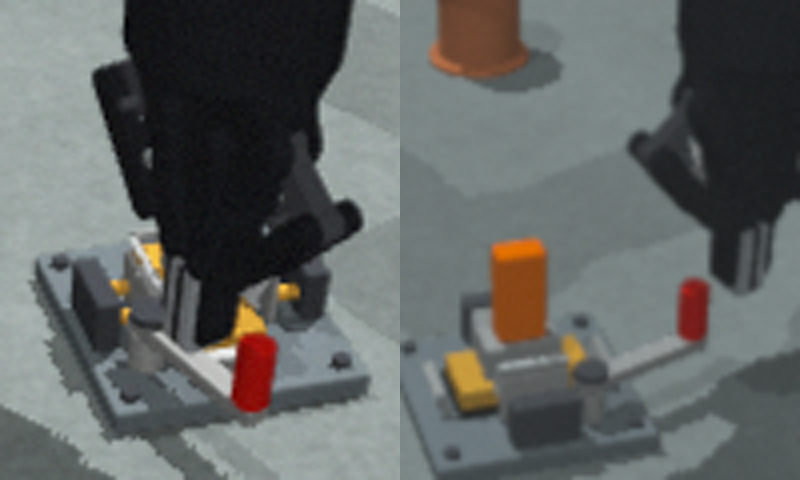

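```bash
python3 - <<'E'
from h import *
S=load('s5');T=load('d5');t=arm.sense()['eef_pos']
for dz in(0,.01,.02,.03,.04):
  p=t+[0,0,dz]; print(dz,(w2pix(S,p)-[364,197])*4,(w2pix(T,p)-[292,103])*4+[400,0])
for a in (10,15,20,25):
  r=np.radians(a-6.3); p=np.array([.5484+.064*np.cos(r),.0281+.064*np.sin(r),.067]); print(a,(w2pix(S,p)-[364,197])*4,(w2pix(T,p)-[292,103])*4+[400,0])
E
```

```text
0 [185.67090773 400.08423489] [732.92640848 338.51745344]
0.01 [188.0342302  380.47969556] [734.42055571 321.80288594]
0.02 [190.43455039 360.56824789] [735.93568196 304.85363259]
0.03 [192.87274397 340.34262808] [737.47223219 287.66471566]
0.04 [195.34971442 319.79534126] [739.03066406 270.23101568]
10 [235.40172492 347.37993606] [704.65747637 290.80373468]
15 [247.31223851 343.444505  ] [698.69663955 285.50287383]
20 [258.39241275 338.8365224 ] [691.9927294  280.50976923]
25 [268.55042774 333.60349887] [684.60066661 275.85552466]
```

The shut fingertips show about 28 mm higher than the reported TCP, at scene crop (195,345) and side crop (742,290). They're above the knob's top, so I'll lower by 25 mm while watching the force.

Emit:
{"name": "drive_tool", "arguments": {"steps": [0, 0, 0.008, 0, 0, 0, 0, 0, 0, 0.008, 0, 0, 0, 0, 0, 0, 0.008, 0, 0, 0, 0, 0, 0, 0.002, 0, 0, 0, 0, 0, 0, 0, 0, 0, 0, 0, 0, 0, 0, 0, 0, 0, 0]}}

```text
clock: 13.73
eef_pos: [0.6169, 0.0093, 0.0236]
tool_rot: [0.766, -0.643, -0.0, 0.0]
ft_force: [-0.6, -0.1, 0.4]
opening: -0.002
finger_force: 0.0
```

```bash
python3 - <<'E'
from h import *
s=arm.sense(); print(s['clock'],s['eef_pos'],s['ft_force'])
S=snap('scene','s6');T=snap('side','d6');c=[]
for n in('s6','d6'):
  x,y={'s6':(364,197),'d6':(292,103)}[n]
  c.append(cv2.resize(cv2.imread(f'pics/{n}.png')[y:y+120,x:x+100],None,fx=4,fy=4,interpolation=cv2.INTER_CUBIC))
cv2.imwrite('pics/c6.png',np.hstack(c))
E
```

```text
13.7333 [0.6169367  0.00925684 0.0236331 ] [-0.58870771 -0.12377149  0.41524356]
```

View pics/c6.png

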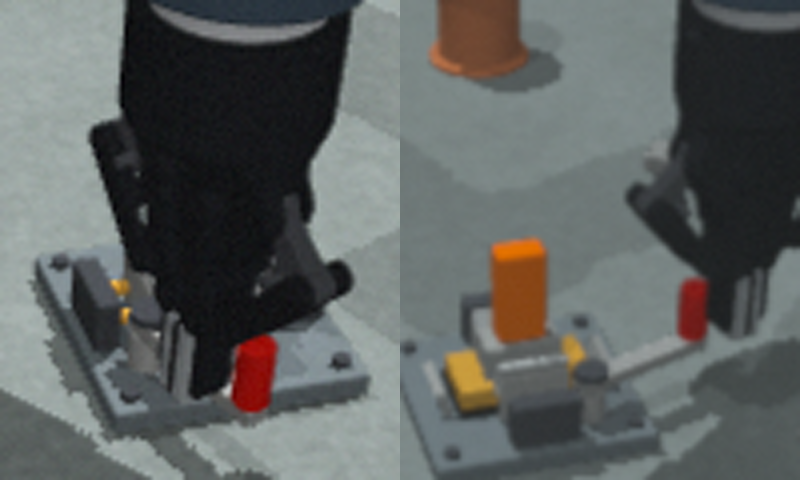

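The tips are now level with the knob on its trailing side, in the clear. I'll push along the arc.

Emit:
{"name": "drive_tool", "arguments": {"steps": [-0.0055, 0, 0, 0, 0, 0, 0, -0.0055, 0, 0, 0, 0, 0, 0, -0.0052, -0.0013, 0, 0, 0, -0.08, 0, -0.0052, -0.0013, 0, 0, 0, -0.08, 0, -0.0052, -0.0013, 0, 0, 0, -0.08, 0, -0.0052, -0.0013, 0, 0, 0, -0.08, 0, -0.0052, -0.0013, 0, 0, 0, -0.08, 0]}}

```text
clock: 14.42
eef_pos: [0.6127, 0.0473, 0.024]
tool_rot: [0.879, -0.476, 0.0, 0.0]
ft_force: [0.5, -1.2, 0.9]
opening: -0.002
finger_force: 0.4
```

Emit:
{"name": "drive_tool", "arguments": {"steps": [-0.0052, -0.0013, 0, 0, 0, -0.08, 0, -0.0052, -0.0013, 0, 0, 0, -0.08, 0, -0.0052, -0.0013, 0, 0, 0, -0.08, 0, -0.0052, -0.0013, 0, 0, 0, -0.08, 0, -0.0052, -0.0013, 0, 0, 0, -0.08, 0, -0.0052, -0.0013, 0, 0, 0, -0.08, 0, -0.0052, -0.0013, 0, 0, 0, -0.08, 0]}}

```text
clock: 15.0
eef_pos: [0.5928, 0.0786, 0.0241]
tool_rot: [0.977, -0.215, 0.0, 0.0]
ft_force: [0.9, -0.3, -0.3]
opening: 0.002
finger_force: 0.4
```

```bash
python3 - <<'E'
from h import *
s=arm.sense(); t=s['eef_pos'];R=Rot.from_quat(s['tool_rot']).as_matrix(); print(s['clock'],t,s['ft_force'],R.round(3).tolist(),R.T@(np.array([.5484,.0281,0])-t))
S=snap('scene','s7');T=snap('side','d7');c=[]
for n in('s7','d7'):
  x,y={'s7':(364,197),'d7':(272,103)}[n]
  c.append(cv2.resize(cv2.imread(f'pics/{n}.png')[y:y+120,x:x+100],None,fx=4,fy=4,interpolation=cv2.INTER_CUBIC))
cv2.imwrite('pics/c7.png',np.hstack(c))
E
```

```text
15.0 [0.59281005 0.07856709 0.02406596] [ 0.87429599 -0.27029943 -0.27019146] [[0.908, -0.419, 0.001], [-0.419, -0.908, -0.0], [0.001, -0.0, -1.0]] [-0.01917266  0.0644406   0.02404514]
```

View pics/c7.png

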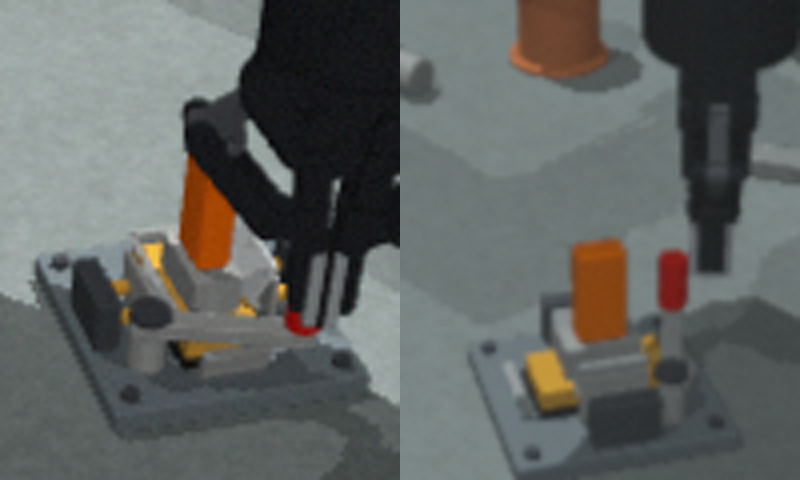

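The knob moves with the fingers (scene crop (303,322), side (672,280)) and the bar is passing over the foot. I'll finish the swing to the stop.

Emit:
{"name": "drive_tool", "arguments": {"steps": [-0.0052, -0.0013, 0, 0, 0, -0.08, 0, -0.0052, -0.0013, 0, 0, 0, -0.08, 0, -0.0052, -0.0013, 0, 0, 0, -0.08, 0, -0.0052, -0.0013, 0, 0, 0, -0.08, 0, 0, 0, 0, 0, 0, 0, 0]}}

```text
clock: 15.52
eef_pos: [0.5745, 0.0899, 0.0241]
tool_rot: [0.998, -0.058, 0.0, -0.0]
ft_force: [-1.0, 0.7, 0.4]
opening: -0.003
finger_force: 0.0
```

Emit:
{"name": "drive_tool", "arguments": {"steps": [-0.0015, 0, 0, 0, 0, 0, 0, 0, 0, 0, 0, 0, 0, 0, 0, 0, 0, 0, 0, 0, 0]}}

```text
clock: 15.77
eef_pos: [0.5741, 0.0897, 0.0241]
tool_rot: [0.998, -0.06, 0.001, -0.0]
ft_force: [2.4, 1.2, 0.0]
opening: 0.001
finger_force: 1.0
```

Emit:
{"name": "drive_tool", "arguments": {"steps": [-0.0015, 0, 0, 0, 0, 0, 0, 0, 0, 0, 0, 0, 0, 0, 0, 0, 0, 0, 0, 0, 0]}}

```text
clock: 16.02
eef_pos: [0.574, 0.0898, 0.0243]
tool_rot: [0.998, -0.059, 0.002, -0.0]
ft_force: [6.8, -0.8, -2.1]
opening: 0.002
finger_force: 3.4
```

The bar is on its stop: the TCP is where the shut angle predicts, and the force rises without motion. Now I'll back off.

Emit:
{"name": "drive_tool", "arguments": {"steps": [0.004, 0, 0, 0, 0, 0, 0, 0.015, 0, 0, 0, 0, 0, 0, 0.02, 0, 0, 0, 0, 0, 0, 0.01, 0, 0, 0, 0, 0, 0, 0, 0, -0.03, 0, 0, 0, 0, 0, 0, -0.03, 0, 0, 0, 0, 0, 0, -0.03, 0, 0, 0, 0, 0.03, 0, -0.03, 0, 0, 0, 0, 0.03, 0, -0.03, 0, 0, 0, 0, 0.03, 0, 0, 0, 0, 0, 0, 0, 0, 0, 0, 0, 0, 0]}}

```text
clock: 16.93
eef_pos: [0.712, 0.0724, 0.1713]
tool_rot: [0.998, -0.06, -0.0, 0.0]
ft_force: [-2.1, 0.1, -4.0]
opening: -0.002
finger_force: 0.0
```

```bash
python3 - <<'E'
from h import *
s=arm.sense(); print(s['clock'],s['eef_pos'],s['ft_force'])
for n,w in(('scene','s4'),('side','d4')):
  d=snap(n,n+'9'); hsv=cv2.cvtColor(d['pixels'],cv2.COLOR_RGB2HSV)
  x,y=[int(v) for v in w2pix(d,[.56,.06,.06])]; 
  def cen(img,lo,hi):
    m=cv2.inRange(cv2.cvtColor(img,cv2.COLOR_RGB2HSV)[y-70:y+70,x-70:x+70],lo,hi); p=np.argwhere(m); return (p.mean(0)[::-1]+[x-70,y-70]).round(1),len(p),p[:,0].min()+y-70
  print(n,'knob',cen(d['pixels'],(0,200,60),(2,255,255)),'orange now/before',cen(d['pixels'],(8,180,60),(14,255,255)),cen(load(w)['pixels'],(8,180,60),(14,255,255)))
  for a in(75,80,85,90):
    r=np.radians(a-6.3); print(a,w2pix(d,[.5484+.064*np.cos(r),.0281+.064*np.sin(r),.052]).round(1))
  print('seated top predicted',w2pix(d,[.5243,.065,.096]))
  o=load(n+'0')['pixels']; print('blue/black diff', [ (np.abs(o[b:b+60,a:a+50].astype(int)-d['pixels'][b:b+60,a:a+50])>40).any(2).mean().round(3) for a,b in ({'scene':[(290,285),(200,285)],'side':[(380,215),(395,280)]}[n])])
E
```

```text
16.9333 [0.71199617 0.07240966 0.17126365] [-2.0926749   0.05373313 -4.01740457]
scene knob (array([437.3, 263.6]), 146, np.int64(255)) orange now/before (array([415.8, 249. ]), 321, np.int64(194)) (array([421.5, 244.5]), 397, np.int64(194))
75 [439.8 269.2]
80 [439.1 267.2]
85 [438.2 265.2]
90 [437.  263.2]
seated top predicted [416.94281814 235.19005752]
blue/black diff [np.float64(0.2), np.float64(0.05)]
side knob (array([330.8, 168.1]), 13, np.int64(167)) orange now/before (array([321.8, 175.7]), 279, np.int64(163)) (array([321.5, 175.4]), 276, np.int64(164))
75 [338.5 172.4]
80 [335.8 172.4]
85 [333.2 172.6]
90 [330.6 173. ]
seated top predicted [321.57424407 163.94686407]
blue/black diff [np.float64(0.195), np.float64(0.016)]
```

```bash
python3 - <<'E'
from h import *
for n in('scene','side'):
  for f in(n+'0',n+'9'):
    h=cv2.cvtColor(load(f)['pixels'],cv2.COLOR_RGB2HSV); x,y={'scene':(290,285),'side':(385,215)}[n]
    p=np.argwhere(cv2.inRange(h[y:y+45,x:x+40],(110,150,40),(125,255,255))); print(f,p.mean(0).round(1),len(p))
print(arm.finish_job())
E
```

```text
scene0 [22.6 20.5] 378
scene9 [24.1 20.5] 334
side0 [21.5 18. ] 369
side9 [22.6 17.7] 337
the job is handed in; nothing more can be done
None
```

I loaded the orange die: it snapped past the jaws onto the seat, and I eased off after pressing to about 15 N. The keeper is swung shut against its stop, the blue and black dies still stand in place, and I handed the job in at about 17 s; the hand-in returned no verdict.

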